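# Load the shielded control units onto their colour-coded carriers

### The arm

A 7-joint arm with a two-finger parallel gripper is mounted at the origin on the work surface. World frame = base frame: x ahead of the robot, y to its left, z up, the work surface at z = 0. Lengths are in m, angles in rad, forces in N, time in s.
With the tool pointing down it reaches from about 0.35 to 0.9 m from the base axis. Payload 8.1 kg.
Tool frame: the origin (TCP) lies midway between the tips of the shut fingers; the grasp point (between the pads) lies 19 mm behind it; z points along the fingers, y is the line along which they close (so a half turn about z gives the same grasp; the last joint's range is limited). The gripper opens to 92 mm and grips with 3 to 60 N. Pads are 19 mm wide; open, the fingers measure 130 mm over their backs; the gripper's body (75 mm by 190 mm) begins 47 mm behind the grasp point.
Start: joints at [1.247, 0.434, 0.025, 1.573, -0.012, 1.134, -0.075], TCP at [0.137, -0.61, 0.227] pointing down, gripper open.
Joint ranges: [-2.62, 2.62], [-0.44, 2.09], [-1.27, 1.32], [0.08, 2.57], [-1.32, 4.46], [0.12, 2], [-2.74, 2.74]. Speed limits (rad/s): [2.22, 2.22, 3.01, 3.01, 3.14, 3.14, 3.14].

### API

Orientations are given as a rotation vector (axis times angle).
In Python, from cell import arm gives the robot as it stands.
- The arm moves only by the tool move_arm, never from a script. Its argument "motion" is a list of rows, each an object of numbers: "tx", "ty", "tz": the shift along the tool's x, y, z normalised to -1 to 1, where 1 is 1000 mm; "twist": the turn about the tool's z normalised to -1 to 1, where 1 is pi/2 rad. In form: [{"tx": .., "ty": .., "tz": .., "twist": ..}, ...]. A call has 1 to 12 rows; each row shifts and turns the commanded pose from where the row before left it, along the tool's axes as they then stand; what a row does not reach is not made up. A row lasts 1/10 s, in which the tool goes at most 50 mm and 8.59 degrees, less where a joint would pass 70% of its speed; a pose out of reach is approached as far as the arm can. A call with a number of a shift or a turn outside -1 to 1 is refused whole. A call with a gripper value outside its range is refused whole. "gripper" is the gripper's target within -1 to 1 (shut at 1, half-way at 0, fully open at -1), set as the call begins (left out, the last holds). The fingers move at their own pace and stop on an object; "squeeze" is the grip in N (left out, the last holds). Time passes only in rows, so rows that do not move let the fingers close. It gives the time, the measured TCP pose, the force, the opening and the grip force at its end, in the units of the state.
- arm.observe(): the state, without advancing time (a new reading comes with each control period).
- arm.get_image(name): name is "side" or "top"; returns the picture (480x640x3 uint8, red, green, blue); there is no depth.
- arm.calibration(name): a dict with "K" (3x3 intrinsics, pixels), "k1" (the pictures are not rectified: a ray, as slopes to the right and down, at radius r is drawn at 1 + k1 r^2 times it, then the intrinsics apply), "T" (4x4, takes a point from camera to world coordinates). Camera axes: x right, y down, z forward; pixel columns grow to the right and rows downward; lengths in m; the calibration is good to about 2 mm. A picture is of the moment at which its call begins. calibration takes no time and is no camera call.
- arm.sign_off(): hands the job in; it is judged then, once.
Trained networks look in the newest picture that a camera, given by its name, has taken for a name from the list of things; names that differ only in an ending like _2 or _b are one class to them, and where a whole thing is asked for, a point or a joint stands for the part that bears it (a point fixed in the world has none). Each returns a list of dicts, best first, with "conf" (0 to 1); they miss things now and then, are a little off and sometimes report something else, mostly with a low value. They report only what shows in the picture. A call takes as long as a camera call. They do not tell look-alikes from the thing itself.
- arm.look_for(camera, query): "point" ([column, row] as shares, 0 to 1, of the picture: columns of its width, rows of its height, amid what is visible of it).
- arm.regions_of(camera, query): "region" (480x640 bool, what is visible of it) and "point" ([column, row] as shares, 0 to 1, of the picture: columns of its width, rows of its height, amid what is visible of it).
- arm.place_of(camera, query): "point" ([column, row] as shares, 0 to 1, of the picture: columns of its width, rows of its height: a listed point, or the origin of a listed thing).
The state is a dict: "clock": time; "joints": joint angles; "dq": joint speeds; "joint_efforts": joint torques, N m; "position": TCP position; "ee_rot": TCP orientation; "force": force on the tool from outside, world axes, zero at the start; "ft_torque": the same for the moment, N m; "width": opening from 0.0 (shut) to 1.0 (fully open); "gripper_force": force on a finger pad.
Only numpy, scipy, OpenCV 4.12 (cv2) and the standard library are available. Lean on these libraries where they do the work, as an engineer would, in place of code of your own. Each camera call takes 0.05 s, during which the arm holds its last target. There are 200 camera calls.

### The job

Pick out the four control units that have a silver shield and set each one on the carrier whose end block has the colour of the unit's connector: flat on the plate, in the middle between the white lines and between lip and block, squarely along the plate, with the connector end towards the coloured block. Set them down gently, do not drop them, and leave the two units without a shield where they lie.

Things in the scene. Friction and masses are not known exactly. Their poses are not given: they have to be found in the camera images.
- red_unit: Loose control unit with shield. Black housing 74x34x16 mm, green board on top, red connector block at one end, silver shield can 46x26 mm over the board. 24 mm tall, 84-168 g. Origin: at the underside on the long centre line, below the connector's middle; x runs out of the connector end, z up. Housing x -74 to 0 mm, connector x -12 to 12 mm; grip across the 34 mm width at x -35 mm (balance point).
- blue_unit: Loose control unit with shield. Black housing 74x34x16 mm, green board on top, blue connector block at one end, silver shield can 46x26 mm over the board. 24 mm tall, 84-168 g. Origin: at the underside on the long centre line, below the connector's middle; x runs out of the connector end, z up. Housing x -74 to 0 mm, connector x -12 to 12 mm; grip across the 34 mm width at x -35 mm (balance point).
- yellow_unit: Loose control unit with shield. Black housing 74x34x16 mm, green board on top, yellow connector block at one end, silver shield can 46x26 mm over the board. 24 mm tall, 84-168 g. Origin: at the underside on the long centre line, below the connector's middle; x runs out of the connector end, z up. Housing x -74 to 0 mm, connector x -12 to 12 mm; grip across the 34 mm width at x -35 mm (balance point).
- purple_unit: Loose control unit with shield. Black housing 74x34x16 mm, green board on top, purple connector block at one end, silver shield can 46x26 mm over the board. 24 mm tall, 84-168 g. Origin: at the underside on the long centre line, below the connector's middle; x runs out of the connector end, z up. Housing x -74 to 0 mm, connector x -12 to 12 mm; grip across the 34 mm width at x -35 mm (balance point).
- bare_unit_a: Loose unit WITHOUT shield (leave alone). Black housing 74x34x16 mm, green board on top, red connector block at one end, small black chips on bare board. 24 mm tall, 84-168 g. Origin: at the underside on the long centre line, below the connector's middle; x runs out of the connector end, z up. Housing x -74 to 0 mm, connector x -12 to 12 mm; grip across the 34 mm width at x -35 mm (balance point).
- bare_unit_b: Loose unit WITHOUT shield (leave alone). Black housing 74x34x16 mm, green board on top, yellow connector block at one end, small black chips on bare board. 24 mm tall, 84-168 g. Origin: at the underside on the long centre line, below the connector's middle; x runs out of the connector end, z up. Housing x -74 to 0 mm, connector x -12 to 12 mm; grip across the 34 mm width at x -35 mm (balance point).
- red_carrier: Fixed black plate 130x68 mm; unit stands on its top, 6 mm above the bench. Red block (top 14 mm up) at its +x end, black lip (12 mm up) at -x end, long sides open with painted white lines. Origin: underside, centre line, where a well-placed unit's origin belongs; x towards the block, z up. Plate x -90 to 40 mm; pocket free x -84 to 22 mm, y -27 to 27 mm between the lines.
- blue_carrier: Fixed black plate 130x68 mm; unit stands on its top, 6 mm above the bench. Blue block (top 14 mm up) at its +x end, black lip (12 mm up) at -x end, long sides open with painted white lines. Origin: underside, centre line, where a well-placed unit's origin belongs; x towards the block, z up. Plate x -90 to 40 mm; pocket free x -84 to 22 mm, y -27 to 27 mm between the lines.
- yellow_carrier: Fixed black plate 130x68 mm; unit stands on its top, 6 mm above the bench. Yellow block (top 14 mm up) at its +x end, black lip (12 mm up) at -x end, long sides open with painted white lines. Origin: underside, centre line, where a well-placed unit's origin belongs; x towards the block, z up. Plate x -90 to 40 mm; pocket free x -84 to 22 mm, y -27 to 27 mm between the lines.
- purple_carrier: Fixed black plate 130x68 mm; unit stands on its top, 6 mm above the bench. Purple block (top 14 mm up) at its +x end, black lip (12 mm up) at -x end, long sides open with painted white lines. Origin: underside, centre line, where a well-placed unit's origin belongs; x towards the block, z up. Plate x -90 to 40 mm; pocket free x -84 to 22 mm, y -27 to 27 mm between the lines.
Not all that is in view belongs to the job. Leave any pink look-alike of the purple_unit alone.

How it is judged:
By the outcome, as a careful person would: the job done as asked, in the order asked, and still so for the second after the job is handed in, with the robot touching nothing.
It also fails if it takes over 102 s, if anything falls off the work surface, if the arm or the gripper's body presses on something with over 40 N, if the wrist force passes 120 N, or if a joint passes its speed limit or range.

## Working session

There is one attempt and no reset: what is moved stays moved. The work goes in short steps, Python scripts to look and compute and a tool call to move; the robot and the scene stay as the last step left them, time stands still between calls to the robot, and variables do not carry over. Pictures are saved under pics/ and viewed, at most 14 in all, crops included, and the job is handed in when it is done.

Besides the shell and the picture viewer there is one more tool, called after ">>>" as name(argument=value, ...), one argument or row to a line, values as JSON. move_arm: Moves the arm, as the interface text tells. Scaled input: -1 to 1 covers 1000 mm each way for a shift and pi/2 rad each way for a turn. Its arguments: {"type":"object","properties":{"motion":{"type":"array","items":{"type":"object","properties":{"tx":{"type":"number"},"ty":{"type":"number"},"tz":{"type":"number"},"twist":{"type":"number"}}}},"gripper":{"type":"number"},"squeeze":{"type":"number"}},"required":["motion"]}

```bash
ls; mkdir -p pics; python3 - <<'E'
from cell import arm
import cv2
for n in ("top","side"):
    cv2.imwrite(f"pics/{n}0.png",arm.get_image(n)[:,:,::-1])
    c=arm.calibration(n);print(n,c)
print(arm.observe())
E
```

```text
pics
top {'K': array([[468.81578524,   0.        , 316.21387912],
       [  0.        , 468.81578524, 236.76474161],
       [  0.        ,   0.        ,   1.        ]]), 'k1': -0.02429886920870084, 'T': array([[ 1.82431582e-02, -9.92764358e-01,  1.18684944e-01,
         2.71200314e-01],
       [-9.99831739e-01, -1.83419205e-02,  2.60215370e-04,
        -1.03507382e-02],
       [ 1.91857726e-03, -1.18669721e-01, -9.92931929e-01,
         1.25094925e+00],
       [ 0.00000000e+00,  0.00000000e+00,  0.00000000e+00,
         1.00000000e+00]])}
side {'K': array([[504.15504845,   0.        , 306.48573061],
       [  0.        , 504.15504845, 243.83944513],
       [  0.        ,   0.        ,   1.        ]]), 'k1': 0.002093110828967883, 'T': array([[-0.7779342 , -0.36863062,  0.5088515 , -0.25844886],
       [-0.62789474,  0.4253843 , -0.65176406,  0.90542023],
       [ 0.02380275, -0.82653473, -0.56238222,  0.81589722],
       [ 0.        ,  0.        ,  0.        ,  1.        ]])}
{'clock': 0.1, 'joints': array([ 1.24742391,  0.43512177,  0.02497301,  1.57397825, -0.01158942,
        1.13398113, -0.07511305]), 'dq': array([ 0.00028349, -0.00159686, -0.00065247, -0.00341832,  0.00075339,
        0.00022398, -0.00119531]), 'joint_efforts': array([ 3.79946476e-03, -6.69123244e+01,  9.88304056e-01, -3.15144897e+01,
       -6.06095209e-02,  3.74480279e-02,  7.45569810e-05]), 'position': array([ 0.13671595, -0.60941651,  0.22605381]), 'ee_rot': array([-3.12117850e+00, -3.45819430e-01,  4.37036233e-04]), 'force': array([ 0.62519376,  0.34336954, -1.06331366]), 'ft_torque': array([ 0.00294435, -0.04210495,  0.00541049]), 'gripper_force': 0.0, 'width': 1.0040526187282064}
```

View pics/top0.png

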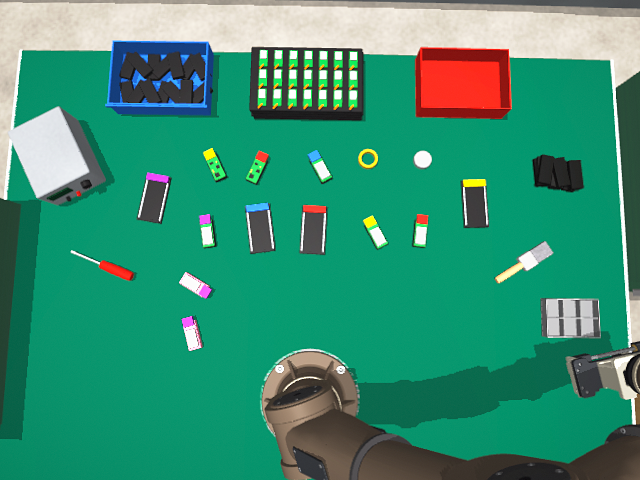

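View pics/side0.png

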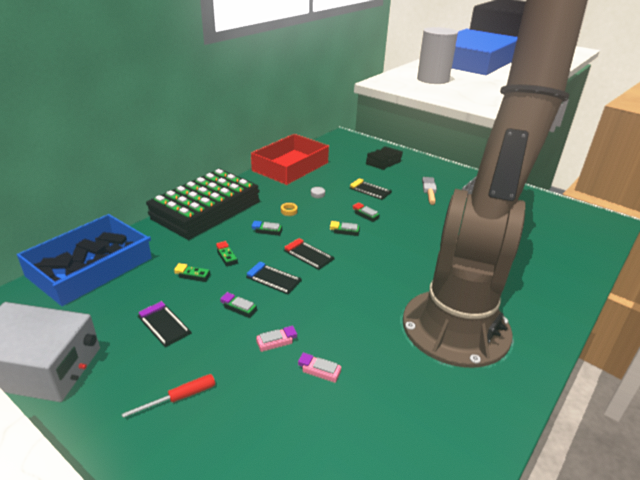

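Shielded candidates in the top view are red (421,230), yellow (375,232), blue (319,166) and purple with a green board (207,231). Pink look-alikes lie at (196,285) and (192,332). The bare units are yellow (214,164) and red (258,167). The carriers are purple (154,198), blue (260,228), red (314,229) and yellow (475,203).

```bash
cat > h.py <<'E'
import numpy as np, cv2
from cell import arm
from scipy.optimize import least_squares
from scipy.spatial.transform import Rotation as R
def proj(P,cam="top"):
    c=arm.calibration(cam);T=np.array(c["T"]);K=np.array(c["K"])
    q=(np.asarray(P)-T[:3,3])@T[:3,:3]
    s=q[:,:2]/q[:,2:];s=s*(1+c["k1"]*(s**2).sum(1,keepdims=True))
    return s@K[:2,:2].T+K[:2,2]
def ray(px,z,cam="top"):
    f=lambda p:(proj([[p[0],p[1],z]],cam)[0]-px)
    return least_squares(f,[.5,0]).x
def box(x0,x1,w,z0,z1):
    return np.array([[x,y,z] for x in(x0,x1) for y in(-w/2,w/2) for z in(z0,z1)])
UNIT=np.vstack([box(-.074,0,.034,0,.016),box(-.012,.012,.03,0,.024)])
CARR=np.vstack([box(-.09,.04,.068,0,.006),box(.022,.04,.068,0,.014),box(-.09,-.084,.068,0,.012)])
def pts(M,p):
    c,s=np.cos(p[2]),np.sin(p[2])
    return np.c_[M[:,0]*c-M[:,1]*s+p[0],M[:,0]*s+M[:,1]*c+p[1],M[:,2]+(p[3] if len(p)>3 else 0)]
def feat(poly):
    m=cv2.moments((poly*64).astype(np.float32).reshape(-1,1,2))
    c=np.array([m["m10"],m["m01"]])/m["m00"]/64
    return c,np.array([m["mu20"]-m["mu02"],2*m["mu11"]])/(m["mu20"]+m["mu02"]),m["m00"]/4096
def fit(mask,M,p0,z=0,cam="top"):
    m=cv2.moments(mask.astype(np.uint8),True)
    c0=np.array([m["m10"],m["m01"]])/m["m00"];e0=np.array([m["mu20"]-m["mu02"],2*m["mu11"]])/(m["mu20"]+m["mu02"])
    def f(p):
        h=cv2.convexHull(proj(pts(M,[*p,z]),cam).astype(np.float32))[:,0]
        c,e,a=feat(h);return np.r_[c-c0,20*(e-e0)]
    r=least_squares(f,p0)
    h=cv2.convexHull(proj(pts(M,[*r.x,z]),cam).astype(np.float32))[:,0]
    return r.x,mask.sum(),feat(h)[2],h
E
python3 - <<'E'
from h import *
im=arm.get_image("top")[:,:,::-1].copy()
S=4;x0,y0=130,140;big=cv2.resize(im[140:265,130:330],None,fx=4,fy=4,interpolation=cv2.INTER_NEAREST)
big2=cv2.resize(im[140:265,300:500],None,fx=4,fy=4,interpolation=cv2.INTER_NEAREST)
for n in ["red","blue","yellow","purple"]:
  for k in ["unit","carrier"]:
    q=f"{n}_{k}"
    po=[(np.round(d["point"][0]*640,1),np.round(d["point"][1]*480,1),round(d["conf"],2)) for d in arm.place_of("top",q)]
    print(q,"place",po)
    for d in arm.regions_of("top",q)[:3]:
        c=np.array(d["point"])*[640,480]; m=d["region"]
        # direction: nearest place_of
        o=min(po,key=lambda t:np.hypot(t[0]-c[0],t[1]-c[1])) if po else None
        g=ray(c,.01)
        if o is None: print("  no o",c);continue
        w=ray(np.array(o[:2]),0.0)
        th=np.arctan2(*(w-g)[::-1])
        p,a,b,h=fit(m,UNIT if k=="unit" else CARR,[*w,th])
        print("  ",c.round(1),round(d["conf"],2),"pose",p.round(4),"yawdeg",round(np.degrees(p[2]),1),"area",a,round(b),"place",w.round(4))
        for B,xx in((big,130),(big2,300)):
            cv2.polylines(B,[np.round((h-[xx-.5,140-.5])*4).astype(int)],True,(255,255,0),1)
cv2.imwrite("pics/a.png",big);cv2.imwrite("pics/b.png",big2)
E
```

```text
red_unit place [(np.float64(421.9), np.float64(219.7), 0.78)]
   [417.8 231.2] 0.62 pose [ 0.4725 -0.2949 -0.3902] yawdeg -22.4 area 397 452 place [ 0.4725 -0.2949]
   [207.4 232.6] 0.62 pose [ 0.4539  0.2568 -0.7004] yawdeg -40.1 area 429 457 place [ 0.4725 -0.2949]
red_carrier place [(np.float64(315.9), np.float64(221.1), 0.73), (np.float64(205.4), np.float64(224.1), 0.62)]
   [315.1 228.4] 0.77 pose [ 0.4651 -0.0081 -0.0862] yawdeg -4.9 area 1240 1246 place [ 0.4633 -0.0084]
blue_unit place [(np.float64(310.7), np.float64(159.0), 0.7), (np.float64(371.6), np.float64(225.0), 0.18)]
   [317.3 166. ] 0.7 pose [0.6362 0.0052 0.6967] yawdeg 39.9 area 436 437 place [0.6353 0.009 ]
   [374.7 233.9] 0.45 pose [ 0.4637 -0.1614  0.2787] yawdeg 16.0 area 406 444 place [ 0.4554 -0.1588]
blue_carrier place [(np.float64(258.5), np.float64(221.1), 0.73)]
   [258.  227.8] 0.85 pose [0.4622 0.1472 0.024 ] yawdeg 1.4 area 1215 1268 place [0.4604 0.1465]
   [152.8 195.7] 0.42 pose [ 0.5138  0.4148 -1.7433] yawdeg -99.9 area 1194 1251 place [0.4604 0.1465]
yellow_unit place [(np.float64(368.4), np.fl
[... 405 characters left out ...]
 pose [ 0.5421 -0.4368 -0.0132] yawdeg -0.8 area 1197 1285 place [ 0.5394 -0.4371]
purple_unit place [(np.float64(190.6), np.float64(321.7), 0.95), (np.float64(207.5), np.float64(291.5), 0.73), (np.float64(205.7), np.float64(221.1), 0.64)]
   [207.3 228.4] 0.69 pose [0.4591 0.2945 0.3453] yawdeg 19.8 area 416 458 place [0.4578 0.2892]
   [192.4 334.2] 0.66 pose [0.1901 0.319  0.2736] yawdeg 15.7 area 459 494 place [0.1892 0.3169]
   [195.  283.7] 0.6 pose [ 0.2691  0.2821 -2.1311] yawdeg -122.1 area 424 459 place [0.2692 0.2757]
purple_carrier place [(np.float64(155.7), np.float64(193.2), 0.88)]
   [154.5 199.3] 0.66 pose [0.5429 0.4293 0.0667] yawdeg 3.8 area 1255 1285 place [0.5322 0.4293]
```

View pics/a.png

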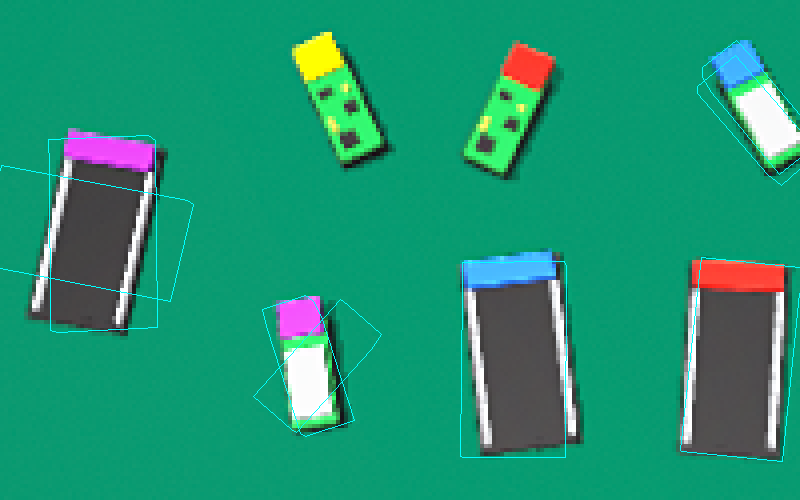

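View pics/b.png

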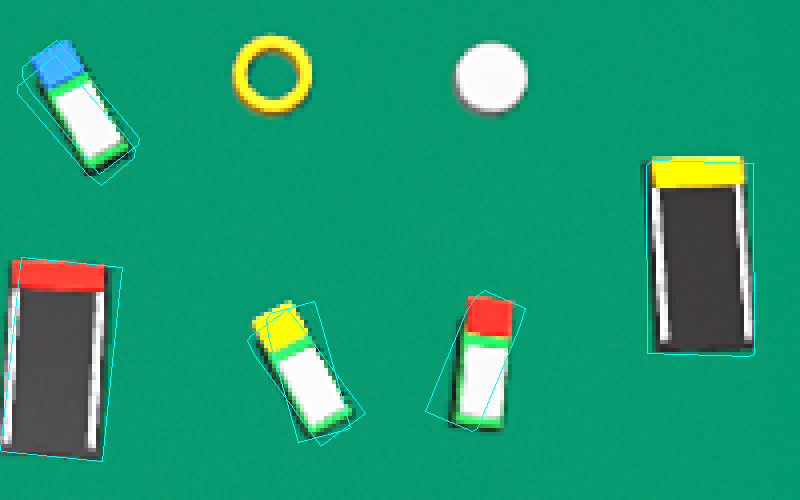

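The network masks are too coarse: several fitted outlines sit off the outlines in the crops. The identities from the pictures stand, so I'll measure by colour with model fits.

```bash
cat >> h.py <<'E'
HUE={"red":(0,12),"blue":(100,118),"yellow":(22,38),"purple":(140,160)}
S=6
def seg(im,ctr,half,sel):
    """upsampled colour mask near ctr -> largest blob centroid/moments in original pixels"""
    x0,y0=int(ctr[0])-half,int(ctr[1])-half
    c=cv2.resize(im[y0:y0+2*half,x0:x0+2*half],None,fx=S,fy=S,interpolation=cv2.INTER_CUBIC)
    hsv=cv2.cvtColor(c,cv2.COLOR_RGB2HSV).astype(int)
    m=sel(hsv[...,0],hsv[...,1],hsv[...,2]).astype(np.uint8)
    n,l,st,ce=cv2.connectedComponentsWithStats(m)
    k=1+np.argmax(st[1:,4]);m=(l==k).astype(np.uint8)
    M=cv2.moments(m,True)
    cen=(np.array([M["m10"],M["m01"]])/M["m00"]+.5)/S-.5+[x0,y0]
    e=np.array([M["mu20"]-M["mu02"],2*M["mu11"]])/(M["mu20"]+M["mu02"])
    return cen,e,M["m00"]/S**2
def col(n):
    a,b=HUE[n]
    return lambda h,s,v:(((h>=a)&(h<=b))|((n=="red")&(h>170)))&(s>110)&(v>120)
def hullfeat(M,p):
    return feat(cv2.convexHull(proj(pts(M,p)).astype(np.float32))[:,0])
CON=box(-.012,.012,.034,.016,.024)
SH=box(-.0605,-.0145,.026,.018,.022)
def unit(im,n,ctr,z=0):
    c,e,a=seg(im,ctr,32,col(n))
    c2,e2,a2=seg(im,ctr,32,lambda h,s,v:(s<70)&(v>170)) if z==0 else seg(im,ctr,20,lambda h,s,v:(s<70)&(v>170))
    w=ray(c,.024+z);w2=ray(c2,.022+z);th=np.arctan2(*(w-w2)[::-1])
    f=lambda p:np.r_[hullfeat(CON,[*p[:2],p[2],z])[0]-c, hullfeat(SH-[p[3],0,0],[*p[:3],z])[0]-c2, 5*(hullfeat(SH-[p[3],0,0],[*p[:3],z])[1]-e2)]
    r=least_squares(f,[*w,th,0.0],x_scale=[.01,.01,.1,.01])
    return r.x,r.fun,a,hullfeat(CON,[*r.x[:3],z])[2],a2,hullfeat(SH,[*r.x[:3],z])[2]
BLK=box(.022,.040,.068,.006,.014)
def carrier(im,n,ctr):
    c,e,a=seg(im,ctr,36,col(n))
    t,te,ta=seg(im,ctr,36,lambda h,s,v:(abs(h-80)>18)|(s<110))
    w=ray(c,.014);w2=ray(t,.006);th=np.arctan2(*(w-w2)[::-1])
    f=lambda p:np.r_[hullfeat(BLK,p)[0]-c,hullfeat(CARR,p)[0]-t,5*(hullfeat(BLK,p)[1]-e),10*(hullfeat(CARR,p)[1]-te)]
    r=least_squares(f,[*w,th],x_scale=[.01,.01,.1])
    return r.x,r.fun,a,hullfeat(BLK,r.x)[2],ta,hullfeat(CARR,r.x)[2]
UC={"red":(421,230),"yellow":(375,232),"blue":(319,166),"purple":(207,231)}
CC={"red":(314,229),"yellow":(475,203),"blue":(260,228),"purple":(154,198)}
E
python3 - <<'E'
from h import *
im=arm.get_image("top")
np.set_printoptions(suppress=True,linewidth=160)
vis=im[:,:,::-1][140:265,130:500].copy();vis=cv2.resize(vis,None,fx=2,fy=2,interpolation=cv2.INTER_CUBIC)
big=[cv2.resize(im[140:265,x:x+200,::-1],None,fx=4,fy=4,interpolation=cv2.INTER_NEAREST) for x in(130,300)]
for n in UC:
    for k,F,C in(("u",unit,UC),("c",carrier,CC)):
        r=F(im,n,C[n]);print(n,k,r[0].round(4),"deg",round(np.degrees(r[0][2]),1),"res",r[1].round(2),"areas",[round(float(v)) for v in r[2:]])
        for M in ((CON,SH) if k=="u" else (BLK,CARR)):
            h=cv2.convexHull(proj(pts(M,r[0][:3])).astype(np.float32))[:,0]
            for B,xx in zip(big,(130,300)): cv2.polylines(B,[np.round((h-[xx-.5,139.5])*4).astype(int)],True,(0,0,0) if k=="u" else (255,255,0),1)
cv2.imwrite("pics/c.png",np.vstack([cv2.resize(b[:,:],(480,300)) for b in big]))
E
```

```text
red u [ 0.4723 -0.2901 -0.0803  0.007 ] deg -4.6 res [-0.05 -0.09  0.09  0.04 -0.14  0.13] areas [103, 126, 179, 176]
red c [ 0.4648 -0.0013 -0.0776] deg -4.4 res [ 0.32 -0.1  -0.73  0.16  0.19  0.34  0.24 -0.45] areas [171, 181, 1214, 1246]
yellow u [ 0.4617 -0.1506  0.5189  0.0063] deg 29.7 res [-0.07  0.09  0.02 -0.06  0.06  0.1 ] areas [105, 122, 178, 174]
yellow c [ 0.5447 -0.436   0.039 ] deg 2.2 res [-0.07 -0.15  0.08  0.27  0.3   0.06  0.54 -0.14] areas [174, 185, 1193, 1284]
blue u [0.6391 0.0006 0.5245 0.0076] deg 30.0 res [-0.1  -0.16  0.18  0.13  0.01  0.1 ] areas [97, 122, 170, 167]
blue c [0.4656 0.1454 0.0637] deg 3.7 res [ 1.27  0.02 -0.74  0.23  0.28  0.69  0.03 -0.97] areas [153, 183, 1203, 1265]
purple u [0.4598 0.2873 0.1459 0.0052] deg 8.4 res [ 0.03  0.25 -0.2  -0.22 -0.   -0.17] areas [94, 127, 176, 177]
purple c [ 0.5432  0.4287 -0.1572] deg -9.0 res [ 0.37 -0.13 -0.34  0.17  0.2   0.07  0.46  0.16] areas [155, 182, 1194, 1285]
```

View pics/c.png

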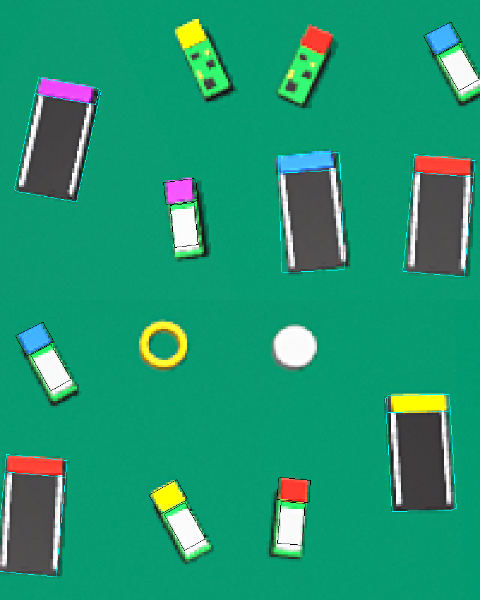

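```bash
cat >> h.py <<'E'
def carrier(im,n,ctr,thr=38):
    c,e,a=seg(im,ctr,36,col(n))
    rr=im.copy();rr[...,1]=rr[...,0];rr[...,2]=rr[...,0]
    t,te,ta=seg(rr,ctr,36,lambda h,s,v:v>thr)
    w=ray(c,.014);w2=ray(t,.006);th=np.arctan2(*(w-w2)[::-1])
    f=lambda p:np.r_[hullfeat(CARR,p)[0]-t,10*(hullfeat(CARR,p)[1]-te)]
    r=least_squares(f,[*w,th],x_scale=[.01,.01,.1])
    return r.x,np.r_[r.fun,hullfeat(BLK,r.x)[0]-c],a,hullfeat(BLK,r.x)[2],ta,hullfeat(CARR,r.x)[2]
E
python3 - <<'E'
from h import *
im=arm.get_image("top")
np.set_printoptions(suppress=True,linewidth=160)
print("table",im[250,350],"plate",im[232,262],im[232,314])
P={}
for n in UC:
    r=carrier(im,n,CC[n]);print(n,"c",r[0].round(4),"deg",round(np.degrees(r[0][2]),1),"res",r[1].round(2),"areas",[round(float(v)) for v in r[2:]])
    P[n]=dict(c=r[0][:3],u=unit(im,n,UC[n])[0][:3])
    for k in "uc":
        x,y,t=P[n][k];print("   grip",k,np.round([x-.035*np.cos(t),y-.035*np.sin(t)],4))
s=arm.observe();print(s["position"],R.from_rotvec(s["ee_rot"]).as_matrix().round(3))
np.save("P.npy",P,allow_pickle=True)
E
```

```text
table [  8 154 112] plate [80 79 79] [79 78 78]
red c [ 0.4652 -0.0019 -0.0356] deg -2.0 res [ 0.03 -0.02  0.16  0.08  0.08 -0.29] areas [172, 181, 1239, 1246]
   grip u [ 0.4371 -0.287 ]
   grip c [ 0.4302 -0.0007]
yellow c [ 0.546  -0.4358  0.0468] deg 2.7 res [-0.05  0.01  0.62 -0.1  -0.25 -0.6 ] areas [174, 185, 1179, 1284]
   grip u [ 0.4297 -0.168 ]
   grip c [ 0.511  -0.4374]
blue c [0.4663 0.1459 0.1464] deg 8.4 res [ 0.04  0.01  0.15 -0.07  0.14 -0.16] areas [154, 184, 1230, 1263]
   grip u [ 0.6066 -0.0179]
   grip c [0.4316 0.1408]
purple c [ 0.5432  0.4276 -0.186 ] deg -10.7 res [ 0.07  0.22  0.72 -0.04  1.07 -0.04] areas [155, 182, 1193, 1284]
   grip u [0.4257 0.282 ]
   grip c [0.5088 0.4341]
[ 0.13684256 -0.60985789  0.22676119] [[ 0.976  0.219  0.   ]
 [ 0.219 -0.976 -0.   ]
 [-0.     0.    -1.   ]]
```

```bash
cat >> h.py <<'E'
def lines(im,n,ctr,half=32):
    x0,y0=int(ctr[0])-half,int(ctr[1])-half
    c=cv2.resize(im[y0:y0+2*half,x0:x0+2*half],None,fx=S,fy=S,interpolation=cv2.INTER_CUBIC)
    h=cv2.cvtColor(c,cv2.COLOR_RGB2HSV).astype(int)
    out=[]
    for m in [((h[...,1]<70)&(h[...,2]>150)),col(n)(h[...,0],h[...,1],h[...,2])]:
        k,l,st,_=cv2.connectedComponentsWithStats(m.astype(np.uint8))
        for i in range(1,k):
            if st[i,4]<30*S*S: continue
            yx=np.argwhere(l==i)[:,::-1]
            p=(yx+.5)/S-.5+[x0,y0];mu=p.mean(0);d=np.linalg.svd(p-mu,full_matrices=False)[2][0]
            t=(p-mu)@d;z=.006 if len(out)<2 else .014
            A,B=ray(mu+d*t.min(),z),ray(mu+d*t.max(),z)
            out.append((ray(mu,z),np.degrees(np.arctan2(*(A-B)[::-1])),np.linalg.norm(A-B)))
    return out
E
python3 - <<'E'
from h import *
im=arm.get_image("top")
np.set_printoptions(suppress=True)
for n in CC:
    print(n)
    for o in lines(im,n,CC[n]): print("  ",o[0].round(4),round(o[1],1),round(o[2],4))
E
```

```text
red
   [0.4345 0.0278] -2.3 0.1052
   [ 0.4329 -0.0292] -2.4 0.1056
   [ 0.4947 -0.0028] 87.7 0.0625
yellow
   [ 0.5141 -0.4665] 2.6 0.1064
   [ 0.5117 -0.4096] 2.6 0.1053
   [ 0.5743 -0.4337] -87.3 0.0635
blue
   [0.439  0.1134] 8.6 0.1063
   [0.4308 0.1698] 8.6 0.1066
   [0.4958 0.1504] -81.3 0.0638
purple
   [0.5166 0.4621] -9.1 0.1065
   [0.508  0.4058] -9.0 0.1065
   [0.5725 0.4235] 81.1 0.0621
```

Pose cross-checks agree: the lines are 57 mm apart and about 106 mm long, which matches the carrier sizes. Moving to the red unit first.

```bash
cat > go.py <<'E'
import sys,numpy as np
from h import arm,R
# usage: go.py x y z yawdeg : prints total twist, then total tool shifts in final frame
x,y,z,ps=map(float,sys.argv[1:5]);s=arm.observe();m=R.from_rotvec(s["ee_rot"]).as_matrix()
p0=np.degrees(np.arctan2(m[1,0],m[0,0]));d=np.array([x,y,z])-s["position"];c,n=np.cos(np.radians(ps)),np.sin(np.radians(ps))
tw=-((ps-p0+180)%360-180)/90
print("t",round(s["clock"],2),"yaw",p0.round(2),"pos",s["position"].round(4),"twist",round(tw,3),"tx",round(d[0]*c+d[1]*n,4),"ty",round(d[0]*n-d[1]*c,4),"tz",round(-d[2],4),"q",s["joints"].round(2),"F",s["force"].round(1),"w",round(s["width"]*92,1),round(s["gripper_force"],1))
E
python3 go.py .437 -.287 .10 -4.6
```

```text
t 1.1 yaw 12.64 pos [ 0.1369 -0.6099  0.2268] twist 0.192 tx 0.2733 ty -0.3459 tz 0.1268 q [ 1.25  0.43  0.03  1.57 -0.01  1.13 -0.08] F [-0.2 -0.3  0.4] w 92.2 0.0
```

>>> move_arm(
  motion=[
    {"twist": 0.064},
    {"twist": 0.064},
    {"twist": 0.063},
    {"tx": 0.03,"ty": -0.038},
    {"tx": 0.03,"ty": -0.038},
    {"tx": 0.03,"ty": -0.038},
    {"tx": 0.03,"ty": -0.038},
    {"tx": 0.03,"ty": -0.038},
    {"tx": 0.03,"ty": -0.038},
    {"tx": 0.03,"ty": -0.038},
    {"tx": 0.03,"ty": -0.038},
    {"tx": 0.03,"ty": -0.038},
  ],
  gripper=-0.4,
)

```text
invalid input
```

```bash
python3 go.py .437 -.287 .06 -4.6
```

```text
t 1.1 yaw 12.64 pos [ 0.1369 -0.6099  0.2268] twist 0.192 tx 0.2733 ty -0.3459 tz 0.1668 q [ 1.25  0.43  0.03  1.57 -0.01  1.13 -0.08] F [-0.2 -0.3  0.4] w 92.2 0.0
```

>>> move_arm(
  motion=[
    {"tx": 0,"ty": 0,"tz": 0,"twist": 0.064},
    {"tx": 0,"ty": 0,"tz": 0,"twist": 0.064},
    {"tx": 0,"ty": 0,"tz": 0,"twist": 0.064},
    {"tx": 0.03,"ty": -0.038,"tz": 0,"twist": 0},
    {"tx": 0.03,"ty": -0.038,"tz": 0,"twist": 0},
    {"tx": 0.03,"ty": -0.038,"tz": 0,"twist": 0},
    {"tx": 0.03,"ty": -0.038,"tz": 0,"twist": 0},
    {"tx": 0.03,"ty": -0.038,"tz": 0,"twist": 0},
    {"tx": 0.03,"ty": -0.038,"tz": 0,"twist": 0},
    {"tx": 0.03,"ty": -0.038,"tz": 0,"twist": 0},
    {"tx": 0.03,"ty": -0.038,"tz": 0,"twist": 0},
  ],
  gripper=-0.4,
  squeeze=20,
)

```text
clock: 2.2
position: [0.4017, -0.3247, 0.2271]
ee_rot: [3.139, -0.127, 0.001]
force: [1.0, -0.4, 0.8]
width: 0.7
gripper_force: 0.0
```

```bash
python3 go.py .437 -.287 .06 -4.6
```

```text
t 2.2 yaw -4.64 pos [ 0.4017 -0.3247  0.2271] twist -0.0 tx 0.0321 ty -0.0404 tz 0.1671 q [ 0.63  0.26 -0.07  1.83  0.02  1.05 -1.1 ] F [ 1.  -0.4  0.8] w 64.4 0.0
```

>>> move_arm(
  motion=[
    {"tx": 0.016,"ty": -0.02,"tz": 0.04,"twist": 0},
    {"tx": 0.016,"ty": -0.02,"tz": 0.04,"twist": 0},
    {"tx": 0,"ty": 0,"tz": 0.045,"twist": 0},
    {"tx": 0,"ty": 0,"tz": 0.042,"twist": 0},
    {"tx": 0,"ty": 0,"tz": 0,"twist": 0},
    {"tx": 0,"ty": 0,"tz": 0,"twist": 0},
  ],
)

```text
clock: 2.8
position: [0.4357, -0.289, 0.0602]
ee_rot: [-3.139, 0.127, 0.002]
force: [0.6, 0.9, 1.0]
width: 0.699
gripper_force: 0.0
```

```bash
python3 go.py .437 -.287 .004 -4.6
```

```text
t 2.8 yaw -4.65 pos [ 0.4357 -0.289   0.0602] twist -0.001 tx 0.0012 ty -0.0021 tz 0.0562 q [ 0.55  0.48 -0.09  1.99  0.06  0.67 -1.23] F [0.6 0.9 1. ] w 64.3 0.0
```

>>> move_arm(
  motion=[
    {"tx": 0.001,"ty": -0.002,"tz": 0.025,"twist": 0},
    {"tx": 0,"ty": 0,"tz": 0.02,"twist": 0},
    {"tx": 0,"ty": 0,"tz": 0.007,"twist": 0},
    {"tx": 0,"ty": 0,"tz": 0.004,"twist": 0},
    {"tx": 0,"ty": 0,"tz": 0,"twist": 0},
  ],
)

```text
clock: 3.3
position: [0.4377, -0.2877, 0.0049]
ee_rot: [3.138, -0.127, 0.002]
force: [0.1, 0.3, -0.1]
width: 0.7
gripper_force: 0.0
```

```bash
python3 go.py .437 -.287 .004 -4.6; python3 -c "
from h import *
im=arm.get_image('side')[160:300,280:460,::-1];cv2.imwrite('pics/d.png',cv2.resize(im,None,fx=4,fy=4))"
```

```text
t 3.3 yaw -4.65 pos [ 0.4377 -0.2877  0.0049] twist -0.001 tx -0.0007 ty -0.0006 tz 0.0009 q [ 0.54  0.57 -0.08  2.03  0.08  0.54 -1.25] F [ 0.1  0.3 -0.1] w 64.4 0.0
```

View pics/d.png

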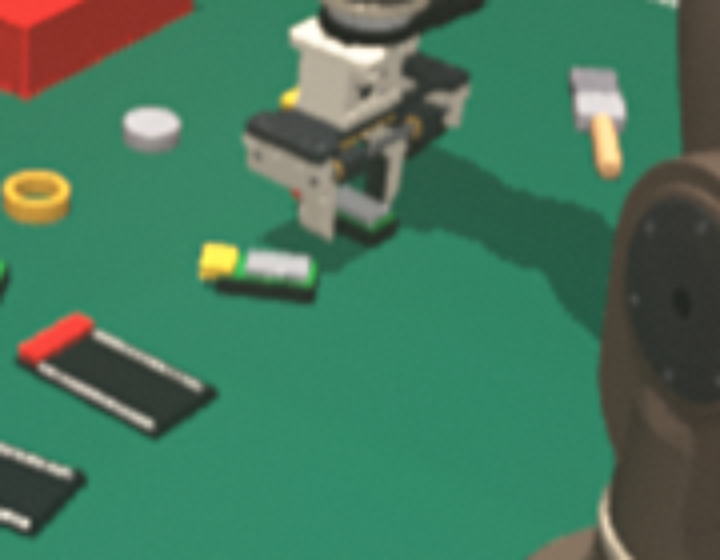

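The fingers straddle the shielded red unit, near the middle of its length. Closing and lifting.

>>> move_arm(
  motion=[
    {"tx": 0,"ty": 0,"tz": 0,"twist": 0},
    {"tx": 0,"ty": 0,"tz": 0,"twist": 0},
    {"tx": 0,"ty": 0,"tz": 0,"twist": 0},
    {"tx": 0,"ty": 0,"tz": 0,"twist": 0},
    {"tx": 0,"ty": 0,"tz": 0,"twist": 0},
    {"tx": 0,"ty": 0,"tz": 0,"twist": 0},
    {"tx": 0,"ty": 0,"tz": -0.01,"twist": 0},
    {"tx": 0,"ty": 0,"tz": -0.03,"twist": 0},
    {"tx": 0,"ty": 0,"tz": -0.03,"twist": 0},
    {"tx": 0,"ty": 0,"tz": 0,"twist": 0},
  ],
  gripper=1,
  squeeze=25,
)

```text
clock: 4.35
position: [0.4391, -0.2882, 0.0776]
ee_rot: [3.136, -0.127, 0.009]
force: [0.6, 0.4, -0.7]
width: 0.365
gripper_force: 24.9
```

```bash
python3 go.py .4297 -.0005 .075 -2.3
```

```text
t 4.35 yaw -4.64 pos [ 0.4391 -0.2882  0.0776] twist -0.026 tx -0.0209 ty -0.2871 tz 0.0026 q [ 0.55  0.45 -0.09  1.98  0.06  0.7  -1.23] F [ 0.6  0.4 -0.7] w 33.6 24.9
```

>>> move_arm(
  motion=[
    {"tx": 0,"ty": 0,"tz": 0,"twist": -0.026},
    {"tx": -0.003,"ty": -0.04,"tz": 0,"twist": 0},
    {"tx": -0.003,"ty": -0.04,"tz": 0,"twist": 0},
    {"tx": -0.003,"ty": -0.04,"tz": 0,"twist": 0},
    {"tx": -0.003,"ty": -0.04,"tz": 0,"twist": 0},
    {"tx": -0.003,"ty": -0.04,"tz": 0,"twist": 0},
    {"tx": -0.003,"ty": -0.04,"tz": 0,"twist": 0},
    {"tx": -0.002,"ty": -0.04,"tz": 0,"twist": 0},
    {"tx": 0,"ty": -0.007,"tz": 0,"twist": 0},
    {"tx": 0,"ty": 0,"tz": 0,"twist": 0},
    {"tx": 0,"ty": 0,"tz": 0,"twist": 0},
  ],
)

```text
clock: 5.45
position: [0.4282, -0.0006, 0.0736]
ee_rot: [3.14, -0.064, -0.001]
force: [0.5, 0.5, -1.3]
width: 0.365
gripper_force: 24.9
```

```bash
python3 go.py .4304 -.0005 .012 -2.3
```

```text
t 5.45 yaw -2.34 pos [ 0.4282 -0.0006  0.0736] twist -0.0 tx 0.0022 ty -0.0002 tz 0.0616 q [-0.    0.35 -0.15  2.2   0.09  0.6  -1.83] F [ 0.5  0.5 -1.3] w 33.6 24.9
```

>>> move_arm(
  motion=[
    {"tx": 0.002,"ty": 0,"tz": 0.025,"twist": 0},
    {"tx": 0,"ty": 0,"tz": 0.02,"twist": 0},
    {"tx": 0,"ty": 0,"tz": 0.01,"twist": 0},
    {"tx": 0,"ty": 0,"tz": 0,"twist": 0},
    {"tx": 0,"ty": 0,"tz": 0,"twist": 0},
  ],
)

```text
clock: 5.95
position: [0.4305, -0.0003, 0.019]
ee_rot: [3.141, -0.065, -0.0]
force: [0.1, 0.7, -1.0]
width: 0.361
gripper_force: 24.9
```

```bash
python3 go.py .4304 -.0005 .011 -2.3
```

```text
t 5.95 yaw -2.37 pos [ 4.305e-01 -3.000e-04  1.900e-02] twist -0.001 tx -0.0001 ty 0.0002 tz 0.008 q [-0.02  0.45 -0.13  2.24  0.13  0.46 -1.86] F [ 0.1  0.7 -1. ] w 33.2 24.9
```

>>> move_arm(
  motion=[
    {"tx": 0,"ty": 0,"tz": 0.004,"twist": 0},
    {"tx": 0,"ty": 0,"tz": 0.002,"twist": 0},
    {"tx": 0,"ty": 0,"tz": 0.001,"twist": 0},
    {"tx": 0,"ty": 0,"tz": 0.001,"twist": 0},
    {"tx": 0,"ty": 0,"tz": 0,"twist": 0},
    {"tx": 0,"ty": 0,"tz": 0,"twist": 0},
  ],
)

```text
clock: 6.55
position: [0.4304, 0.0005, 0.0108]
ee_rot: [3.141, -0.063, 0.0]
force: [0.1, 0.1, -0.7]
width: 0.371
gripper_force: 24.9
```

```bash
python3 go.py .4304 -.0005 .011 -2.3
```

```text
t 6.55 yaw -2.29 pos [0.4304 0.0005 0.0108] twist 0.0 tx -0.0 ty 0.001 tz -0.0002 q [-0.03  0.47 -0.12  2.24  0.13  0.44 -1.87] F [ 0.1  0.1 -0.7] w 34.1 24.9
```

>>> move_arm(
  motion=[
    {"tx": 0,"ty": 0,"tz": 0.0006,"twist": 0},
    {"tx": 0,"ty": 0,"tz": 0,"twist": 0},
    {"tx": 0,"ty": 0,"tz": 0,"twist": 0},
  ],
)

```text
clock: 6.85
position: [0.4304, 0.0005, 0.0101]
ee_rot: [3.141, -0.063, -0.0]
force: [0.1, -0.2, -1.0]
width: 0.369
gripper_force: 24.9
```

```bash
python3 go.py .4304 -.0005 .011 -2.3
```

```text
t 6.85 yaw -2.29 pos [0.4304 0.0005 0.0101] twist 0.0 tx 0.0 ty 0.001 tz -0.0009 q [-0.03  0.47 -0.12  2.24  0.13  0.44 -1.87] F [ 0.1 -0.2 -1. ] w 34.0 24.9
```

>>> move_arm(
  motion=[
    {"tx": 0,"ty": 0,"tz": 0.0006,"twist": 0},
    {"tx": 0,"ty": 0,"tz": 0,"twist": 0},
    {"tx": 0,"ty": 0,"tz": 0.0006,"twist": 0},
    {"tx": 0,"ty": 0,"tz": 0,"twist": 0},
    {"tx": 0,"ty": 0,"tz": 0,"twist": 0},
  ],
)

```text
clock: 7.35
position: [0.4305, 0.0005, 0.0097]
ee_rot: [3.141, -0.063, 0.001]
force: [-3.8, 0.3, 17.5]
width: 0.37
gripper_force: 24.9
```

```bash
python3 go.py .4304 -.0005 .011 -2.3
```

```text
t 7.35 yaw -2.3 pos [0.4305 0.0005 0.0097] twist -0.0 tx -0.0001 ty 0.001 tz -0.0013 q [-0.03  0.47 -0.12  2.24  0.13  0.43 -1.87] F [-3.8  0.3 17.5] w 34.1 24.9
```

>>> move_arm(
  motion=[
    {"tx": 0,"ty": 0,"tz": -0.0005,"twist": 0},
    {"tx": 0,"ty": 0,"tz": 0,"twist": 0},
  ],
)

```text
clock: 7.55
position: [0.4305, 0.0005, 0.0098]
ee_rot: [3.141, -0.063, 0.001]
force: [-2.6, 0.2, 9.2]
width: 0.368
gripper_force: 24.9
```

>>> move_arm(
  motion=[
    {"tx": 0,"ty": 0,"tz": 0,"twist": 0},
    {"tx": 0,"ty": 0,"tz": 0,"twist": 0},
    {"tx": 0,"ty": 0,"tz": 0,"twist": 0},
    {"tx": 0,"ty": 0,"tz": 0,"twist": 0},
    {"tx": 0,"ty": 0,"tz": 0,"twist": 0},
    {"tx": 0,"ty": 0,"tz": -0.02,"twist": 0},
    {"tx": 0,"ty": 0,"tz": -0.04,"twist": 0},
    {"tx": 0,"ty": 0,"tz": -0.04,"twist": 0},
    {"tx": 0,"ty": 0,"tz": 0,"twist": 0},
  ],
  gripper=-0.1,
)

```text
clock: 8.45
position: [0.4333, 0.0008, 0.1136]
ee_rot: [-3.14, 0.063, -0.012]
force: [1.3, 0.6, 0.1]
width: 0.549
gripper_force: 0.0
```

```bash
python3 go.py .6066 -.0179 .1 30
```

```text
t 8.45 yaw -2.3 pos [0.4333 0.0008 0.1136] twist -0.359 tx 0.1407 ty 0.1028 tz 0.0136 q [ 0.01  0.28 -0.17  2.15  0.07  0.71 -1.81] F [1.3 0.6 0.1] w 50.5 0.0
```

>>> move_arm(
  motion=[
    {"tx": 0,"ty": 0,"tz": 0,"twist": -0.09},
    {"tx": 0,"ty": 0,"tz": 0,"twist": -0.09},
    {"tx": 0,"ty": 0,"tz": 0,"twist": -0.09},
    {"tx": 0,"ty": 0,"tz": 0,"twist": -0.09},
    {"tx": 0.035,"ty": 0.026,"tz": 0,"twist": 0},
    {"tx": 0.035,"ty": 0.026,"tz": 0,"twist": 0},
    {"tx": 0.035,"ty": 0.026,"tz": 0,"twist": 0},
    {"tx": 0.035,"ty": 0.025,"tz": 0.013,"twist": 0},
    {"tx": 0,"ty": 0,"tz": 0.04,"twist": 0},
    {"tx": 0,"ty": 0,"tz": 0,"twist": 0},
    {"tx": 0,"ty": 0,"tz": 0,"twist": 0},
  ],
  gripper=-0.4,
)

```text
clock: 9.55
position: [0.6016, -0.0183, 0.0554]
ee_rot: [-3.033, -0.816, 0.006]
force: [-0.8, 0.3, -0.1]
width: 0.702
gripper_force: 0.0
```

```bash
python3 go.py .6066 -.0179 .0045 30; python3 - <<'E'
from h import *
im=arm.get_image("top");cv2.imwrite('pics/e.png',cv2.resize(im[130:270,220:420,::-1],None,fx=4,fy=4))
try:print(unit(im,"red",(314,233),.006)[:2])
except Exception as e:print(e)
E
```

```text
t 9.55 yaw 30.13 pos [ 0.6016 -0.0183  0.0554] twist 0.001 tx 0.0045 ty 0.0021 tz 0.0509 q [ 0.1   0.6  -0.23  1.79  0.18  0.78 -1.27] F [-0.8  0.3 -0.1] w 64.5 0.0
(array([ 0.49215874,  0.00284841, -0.06778709,  0.03278826]), array([-0.03744713,  0.16651835,  0.03149794,  0.00409273,  1.52123155,
        0.33001458]))
```

View pics/e.png

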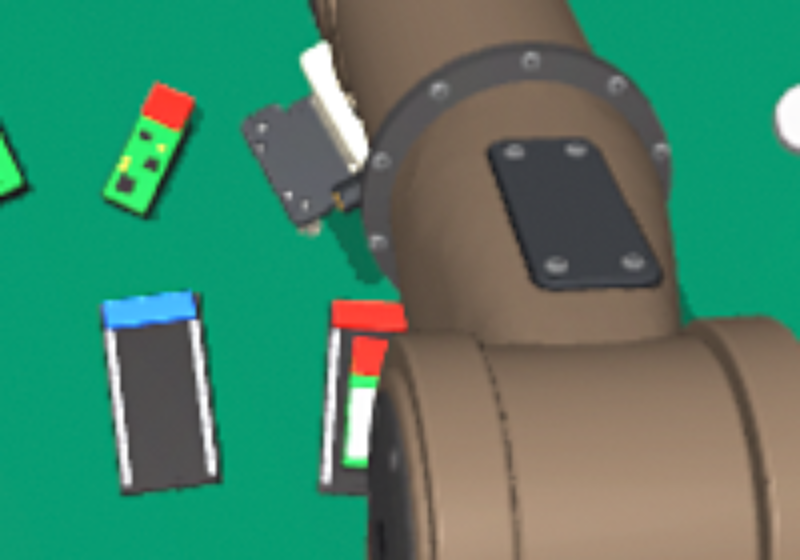

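The red unit sits inside its lines, with the connector (4x crop 370,357) towards the red block; it's partly hidden by the arm. Continuing with blue.

>>> move_arm(
  motion=[
    {"tx": 0.004,"ty": 0.002,"tz": 0,"twist": 0},
    {"tx": 0,"ty": 0,"tz": 0.025,"twist": 0},
    {"tx": 0,"ty": 0,"tz": 0.015,"twist": 0},
    {"tx": 0,"ty": 0,"tz": 0.008,"twist": 0},
    {"tx": 0,"ty": 0,"tz": 0.002,"twist": 0},
    {"tx": 0,"ty": 0,"tz": 0,"twist": 0},
    {"tx": 0,"ty": 0,"tz": 0,"twist": 0},
  ],
)

```text
clock: 10.3
position: [0.6082, -0.0181, 0.0071]
ee_rot: [3.034, 0.816, 0.002]
force: [0.5, 0.6, -0.3]
width: 0.701
gripper_force: 0.0
```

```bash
python3 go.py .6066 -.0179 .0045 30
```

```text
t 10.3 yaw 30.11 pos [ 0.6082 -0.0181  0.0071] twist 0.001 tx -0.0013 ty -0.0009 tz 0.0026 q [ 0.09  0.67 -0.21  1.8   0.21  0.69 -1.29] F [ 0.5  0.6 -0.3] w 64.5 0.0
```

>>> move_arm(
  motion=[
    {"tx": -0.001,"ty": -0.001,"tz": 0.002,"twist": 0},
    {"tx": 0,"ty": 0,"tz": 0,"twist": 0},
  ],
)

```text
clock: 10.5
position: [0.6062, -0.0177, 0.0046]
ee_rot: [3.034, 0.816, 0.0]
force: [-0.3, 0.1, 0.3]
width: 0.698
gripper_force: 0.0
```

```bash
python3 go.py .6066 -.0179 .0045 30
```

```text
t 10.5 yaw 30.11 pos [ 0.6062 -0.0177  0.0046] twist 0.001 tx 0.0003 ty 0.0003 tz 0.0001 q [ 0.09  0.67 -0.21  1.81  0.21  0.68 -1.29] F [-0.3  0.1  0.3] w 64.2 0.0
```

>>> move_arm(
  motion=[
    {"tx": 0,"ty": 0,"tz": 0,"twist": 0},
    {"tx": 0,"ty": 0,"tz": 0,"twist": 0},
    {"tx": 0,"ty": 0,"tz": 0,"twist": 0},
    {"tx": 0,"ty": 0,"tz": 0,"twist": 0},
    {"tx": 0,"ty": 0,"tz": 0,"twist": 0},
    {"tx": 0,"ty": 0,"tz": 0,"twist": 0},
    {"tx": 0,"ty": 0,"tz": -0.01,"twist": 0},
    {"tx": 0,"ty": 0,"tz": -0.03,"twist": 0},
    {"tx": 0,"ty": 0,"tz": -0.03,"twist": 0},
    {"tx": 0,"ty": 0,"tz": 0,"twist": 0},
  ],
  gripper=1,
)

```text
clock: 11.5
position: [0.609, -0.0174, 0.079]
ee_rot: [3.032, 0.816, 0.01]
force: [0.7, -0.1, -1.8]
width: 0.365
gripper_force: 25.0
```

```bash
python3 go.py .4309 .1410 .075 8.6
```

```text
t 11.5 yaw 30.11 pos [ 0.609  -0.0174  0.079 ] twist 0.239 tx -0.1524 ty -0.1832 tz 0.004 q [ 0.1   0.57 -0.24  1.76  0.17  0.82 -1.26] F [ 0.7 -0.1 -1.8] w 33.6 25.0
```

>>> move_arm(
  motion=[
    {"tx": 0,"ty": 0,"tz": 0,"twist": 0.08},
    {"tx": 0,"ty": 0,"tz": 0,"twist": 0.08},
    {"tx": 0,"ty": 0,"tz": 0,"twist": 0.079},
    {"tx": -0.03,"ty": -0.036,"tz": 0,"twist": 0},
    {"tx": -0.03,"ty": -0.036,"tz": 0,"twist": 0},
    {"tx": -0.03,"ty": -0.036,"tz": 0,"twist": 0},
    {"tx": -0.03,"ty": -0.036,"tz": 0,"twist": 0},
    {"tx": -0.03,"ty": -0.036,"tz": 0,"twist": 0},
    {"tx": -0.002,"ty": -0.003,"tz": 0,"twist": 0},
    {"tx": 0,"ty": 0,"tz": 0,"twist": 0},
    {"tx": 0,"ty": 0,"tz": 0,"twist": 0},
  ],
)

```text
clock: 12.6
position: [0.4295, 0.1399, 0.0745]
ee_rot: [3.133, 0.234, 0.001]
force: [0.6, -0.7, -2.1]
width: 0.366
gripper_force: 25.0
```

```bash
python3 go.py .4309 .1410 .010 8.6
```

```text
t 12.6 yaw 8.56 pos [0.4295 0.1399 0.0745] twist -0.0 tx 0.0016 ty -0.0009 tz 0.0645 q [-0.3   0.37 -0.17  2.14  0.11  0.63 -1.97] F [ 0.6 -0.7 -2.1] w 33.7 25.0
```

>>> move_arm(
  motion=[
    {"tx": 0.001,"ty": -0.001,"tz": 0.025,"twist": 0},
    {"tx": 0,"ty": 0,"tz": 0.02,"twist": 0},
    {"tx": 0,"ty": 0,"tz": 0.01,"twist": 0},
    {"tx": 0,"ty": 0,"tz": 0.003,"twist": 0},
    {"tx": 0,"ty": 0,"tz": 0,"twist": 0},
    {"tx": 0,"ty": 0,"tz": 0,"twist": 0},
  ],
)

```text
clock: 13.2
position: [0.4301, 0.1415, 0.017]
ee_rot: [-3.133, -0.235, -0.001]
force: [0.4, -0.1, -1.3]
width: 0.362
gripper_force: 25.0
```

```bash
python3 go.py .4309 .1410 .010 8.6
```

```text
t 13.2 yaw 8.57 pos [0.4301 0.1415 0.017 ] twist -0.0 tx 0.0007 ty 0.0006 tz 0.007 q [-0.32  0.48 -0.15  2.19  0.15  0.48 -2.  ] F [ 0.4 -0.1 -1.3] w 33.3 25.0
```

>>> move_arm(
  motion=[
    {"tx": 0.0005,"ty": 0.0005,"tz": 0.004,"twist": 0},
    {"tx": 0,"ty": 0,"tz": 0.002,"twist": 0},
    {"tx": 0,"ty": 0,"tz": 0.0005,"twist": 0},
    {"tx": 0,"ty": 0,"tz": 0,"twist": 0},
    {"tx": 0,"ty": 0,"tz": 0,"twist": 0},
  ],
)

```text
clock: 13.7
position: [0.4304, 0.1412, 0.0103]
ee_rot: [-3.133, -0.235, -0.001]
force: [-1.4, -1.9, 5.9]
width: 0.362
gripper_force: 25.0
```

```bash
python3 go.py .4309 .1410 .010 8.6
```

```text
t 13.7 yaw 8.59 pos [0.4304 0.1412 0.0103] twist -0.0 tx 0.0005 ty 0.0003 tz 0.0003 q [-0.32  0.49 -0.14  2.19  0.15  0.47 -2.01] F [-1.4 -1.9  5.9] w 33.3 25.0
```

Gentle contact. Release and lift.

>>> move_arm(
  motion=[
    {"tx": 0,"ty": 0,"tz": 0,"twist": 0},
    {"tx": 0,"ty": 0,"tz": 0,"twist": 0},
    {"tx": 0,"ty": 0,"tz": 0,"twist": 0},
    {"tx": 0,"ty": 0,"tz": 0,"twist": 0},
    {"tx": 0,"ty": 0,"tz": 0,"twist": 0},
    {"tx": 0,"ty": 0,"tz": -0.02,"twist": 0},
    {"tx": 0,"ty": 0,"tz": -0.04,"twist": 0},
    {"tx": 0,"ty": 0,"tz": -0.04,"twist": 0},
    {"tx": 0,"ty": 0,"tz": 0,"twist": 0},
  ],
  gripper=-0.1,
)

```text
clock: 14.6
position: [0.4328, 0.1424, 0.1142]
ee_rot: [-3.13, -0.235, -0.011]
force: [0.8, 0.0, 0.4]
width: 0.549
gripper_force: 0.0
```

```bash
python3 go.py .4257 .2820 .1 8.4; python3 go.py .5083 .4346 .1 -9.05
python3 - <<'E'
from h import *
im=arm.get_image("side");cv2.imwrite('pics/f.png',cv2.resize(im[200:420,0:320,::-1],None,fx=2.5,fy=2.5))
E
```

```text
t 14.6 yaw 8.58 pos [0.4328 0.1424 0.1142] twist 0.002 tx 0.0134 ty -0.1392 tz 0.0142 q [-0.28  0.31 -0.19  2.1   0.09  0.73 -1.95] F [0.8 0.  0.4] w 50.5 0.0
t 14.6 yaw 8.58 pos [0.4328 0.1424 0.1142] twist 0.196 tx 0.0286 ty -0.3005 tz 0.0142 q [-0.28  0.31 -0.19  2.1   0.09  0.73 -1.95] F [0.8 0.  0.4] w 50.5 0.0
```

View pics/f.png

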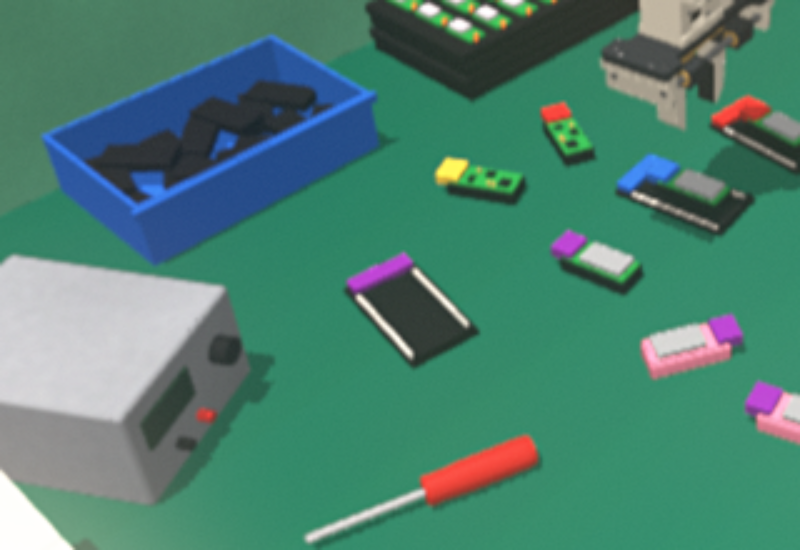

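```bash
python3 go.py .4297 -.168 .06 29.7; python3 -c "
from h import *
print(ray([105,190],0),ray([97,180],.08), ray([100,350],0,'side'))"
```

```text
t 14.65 yaw 8.58 pos [0.4317 0.1418 0.1122] twist -0.235 tx -0.1553 ty 0.2681 tz 0.0522 q [-0.28  0.31 -0.19  2.1   0.09  0.72 -1.95] F [ 0.5 -0.9 -1.3] w 50.7 0.0
[0.53870644 0.56921746] [0.54738822 0.5548118 ] [0.56143384 0.57168975]
```

>>> move_arm(
  motion=[
    {"tx": 0,"ty": 0,"tz": 0,"twist": -0.08},
    {"tx": 0,"ty": 0,"tz": 0,"twist": -0.08},
    {"tx": 0,"ty": 0,"tz": 0,"twist": -0.075},
    {"tx": -0.022,"ty": 0.038,"tz": 0,"twist": 0},
    {"tx": -0.022,"ty": 0.038,"tz": 0,"twist": 0},
    {"tx": -0.022,"ty": 0.038,"tz": 0,"twist": 0},
    {"tx": -0.022,"ty": 0.038,"tz": 0,"twist": 0},
    {"tx": -0.022,"ty": 0.038,"tz": 0,"twist": 0},
    {"tx": -0.022,"ty": 0.038,"tz": 0,"twist": 0},
    {"tx": -0.022,"ty": 0.038,"tz": 0.01,"twist": 0},
    {"tx": 0,"ty": 0,"tz": 0.04,"twist": 0},
    {"tx": 0,"ty": 0,"tz": 0,"twist": 0},
  ],
  gripper=-0.4,
)

```text
clock: 15.85
position: [0.4246, -0.1665, 0.056]
ee_rot: [-3.033, -0.801, 0.011]
force: [0.4, 0.6, 0.2]
width: 0.701
gripper_force: 0.0
```

```bash
python3 go.py .4297 -.168 .0045 29.7
```

```text
t 15.85 yaw 29.59 pos [ 0.4246 -0.1665  0.056 ] twist -0.001 tx 0.0037 ty 0.0038 tz 0.0515 q [ 0.37  0.41 -0.15  2.14  0.11  0.6  -0.91] F [0.4 0.6 0.2] w 64.4 0.0
```

>>> move_arm(
  motion=[
    {"tx": 0.0035,"ty": 0.0035,"tz": 0,"twist": 0},
    {"tx": 0,"ty": 0,"tz": 0.025,"twist": 0},
    {"tx": 0,"ty": 0,"tz": 0.015,"twist": 0},
    {"tx": 0,"ty": 0,"tz": 0.008,"twist": 0},
    {"tx": 0,"ty": 0,"tz": 0.002,"twist": 0},
    {"tx": 0,"ty": 0,"tz": 0,"twist": 0},
    {"tx": 0,"ty": 0,"tz": 0,"twist": 0},
  ],
)

```text
clock: 16.55
position: [0.4338, -0.1674, 0.0108]
ee_rot: [3.036, 0.807, 0.002]
force: [-0.2, 0.0, 0.7]
width: 0.697
gripper_force: 0.0
```

```bash
python3 go.py .4297 -.168 .0045 29.7
```

```text
t 16.55 yaw 29.77 pos [ 0.4338 -0.1674  0.0108] twist 0.001 tx -0.0039 ty -0.0015 tz 0.0063 q [ 0.35  0.5  -0.13  2.16  0.13  0.48 -0.93] F [-0.2  0.   0.7] w 64.1 0.0
```

>>> move_arm(
  motion=[
    {"tx": -0.004,"ty": -0.0015,"tz": 0.003,"twist": 0},
    {"tx": 0,"ty": 0,"tz": 0.003,"twist": 0},
    {"tx": 0,"ty": 0,"tz": 0,"twist": 0},
    {"tx": 0,"ty": 0,"tz": 0,"twist": 0},
  ],
)

```text
clock: 16.95
position: [0.4288, -0.1682, 0.0039]
ee_rot: [-3.036, -0.806, 0.0]
force: [-0.3, -0.4, -0.4]
width: 0.697
gripper_force: 0.0
```

```bash
python3 go.py .4297 -.168 .0045 29.7
```

```text
t 16.95 yaw 29.74 pos [ 0.4288 -0.1682  0.0039] twist 0.0 tx 0.0009 ty 0.0002 tz -0.0006 q [ 0.35  0.51 -0.13  2.17  0.14  0.46 -0.93] F [-0.3 -0.4 -0.4] w 64.1 0.0
```

>>> move_arm(
  motion=[
    {"tx": 0,"ty": 0,"tz": 0,"twist": 0},
    {"tx": 0,"ty": 0,"tz": 0,"twist": 0},
    {"tx": 0,"ty": 0,"tz": 0,"twist": 0},
    {"tx": 0,"ty": 0,"tz": 0,"twist": 0},
    {"tx": 0,"ty": 0,"tz": 0,"twist": 0},
    {"tx": 0,"ty": 0,"tz": 0,"twist": 0},
    {"tx": 0,"ty": 0,"tz": -0.01,"twist": 0},
    {"tx": 0,"ty": 0,"tz": -0.03,"twist": 0},
    {"tx": 0,"ty": 0,"tz": -0.03,"twist": 0},
    {"tx": 0,"ty": 0,"tz": 0,"twist": 0},
  ],
  gripper=1,
)

```text
clock: 17.95
position: [0.431, -0.1688, 0.0776]
ee_rot: [3.033, 0.805, 0.008]
force: [1.1, -0.9, -0.8]
width: 0.365
gripper_force: 25.0
```

```bash
python3 go.py .5089 -.4383 .075 2.65
```

```text
t 17.95 yaw 29.74 pos [ 0.431  -0.1688  0.0776] twist 0.301 tx 0.0653 ty 0.2729 tz 0.0026 q [ 0.38  0.38 -0.16  2.12  0.1   0.64 -0.9 ] F [ 1.1 -0.9 -0.8] w 33.6 25.0
```

>>> move_arm(
  motion=[
    {"tx": 0,"ty": 0,"tz": 0,"twist": 0.075},
    {"tx": 0,"ty": 0,"tz": 0,"twist": 0.075},
    {"tx": 0,"ty": 0,"tz": 0,"twist": 0.075},
    {"tx": 0,"ty": 0,"tz": 0,"twist": 0.075},
    {"tx": 0.01,"ty": 0.045,"tz": 0,"twist": 0},
    {"tx": 0.01,"ty": 0.045,"tz": 0,"twist": 0},
    {"tx": 0.01,"ty": 0.045,"tz": 0,"twist": 0},
    {"tx": 0.01,"ty": 0.045,"tz": 0,"twist": 0},
    {"tx": 0.01,"ty": 0.045,"tz": 0,"twist": 0},
    {"tx": 0.014,"ty": 0.045,"tz": 0,"twist": 0},
    {"tx": 0,"ty": 0,"tz": 0,"twist": 0},
    {"tx": 0,"ty": 0,"tz": 0,"twist": 0},
  ],
)

```text
clock: 19.15
position: [0.505, -0.4355, 0.073]
ee_rot: [-3.14, -0.072, 0.002]
force: [0.1, 0.2, -1.1]
width: 0.367
gripper_force: 25.0
```

>>> move_arm(
  motion=[
    {"tx": 0,"ty": 0,"tz": 0,"twist": 0},
    {"tx": 0,"ty": 0,"tz": 0,"twist": 0},
  ],
)

```text
clock: 19.35
position: [0.5058, -0.433, 0.0739]
ee_rot: [-3.139, -0.078, 0.001]
force: [-0.5, -0.3, -0.8]
width: 0.367
gripper_force: 25.0
```

```bash
python3 go.py .5080 -.4383 .010 2.65
```

```text
t 19.35 yaw 2.85 pos [ 0.5058 -0.433   0.0739] twist 0.002 tx 0.002 ty 0.0054 tz 0.0639 q [ 0.63  0.65 -0.    1.62  0.    0.88 -0.89] F [-0.5 -0.3 -0.8] w 33.8 25.0
```

>>> move_arm(
  motion=[
    {"tx": 0.002,"ty": 0.005,"tz": 0.025,"twist": 0.002},
    {"tx": 0,"ty": 0,"tz": 0.02,"twist": 0},
    {"tx": 0,"ty": 0,"tz": 0.01,"twist": 0},
    {"tx": 0,"ty": 0,"tz": 0.002,"twist": 0},
    {"tx": 0,"ty": 0,"tz": 0,"twist": 0},
    {"tx": 0,"ty": 0,"tz": 0,"twist": 0},
    {"tx": 0,"ty": 0,"tz": 0,"twist": 0},
  ],
)

```text
clock: 20.05
position: [0.5086, -0.4401, 0.018]
ee_rot: [3.14, 0.071, 0.002]
force: [0.1, -0.6, -0.7]
width: 0.365
gripper_force: 25.0
```

```bash
python3 go.py .5080 -.4383 .010 2.65
```

```text
t 20.05 yaw 2.57 pos [ 0.5086 -0.4401  0.018 ] twist -0.001 tx -0.0005 ty -0.0018 tz 0.008 q [ 0.64  0.72 -0.    1.64  0.    0.78 -0.89] F [ 0.1 -0.6 -0.7] w 33.6 25.0
```

>>> move_arm(
  motion=[
    {"tx": -0.0005,"ty": -0.0015,"tz": 0.004,"twist": 0},
    {"tx": 0,"ty": 0,"tz": 0.003,"twist": 0},
    {"tx": 0,"ty": 0,"tz": 0.0005,"twist": 0},
    {"tx": 0,"ty": 0,"tz": 0,"twist": 0},
    {"tx": 0,"ty": 0,"tz": 0,"twist": 0},
  ],
)

```text
clock: 20.55
position: [0.5075, -0.4381, 0.0099]
ee_rot: [-3.141, -0.07, -0.0]
force: [-1.6, 1.1, 5.3]
width: 0.37
gripper_force: 25.0
```

```bash
python3 go.py .5080 -.4383 .010 2.65
```

```text
t 20.55 yaw 2.56 pos [ 0.5075 -0.4381  0.0099] twist -0.001 tx 0.0005 ty 0.0003 tz -0.0001 q [ 0.63  0.73 -0.    1.65  0.    0.77 -0.9 ] F [-1.6  1.1  5.3] w 34.0 25.0
```

Gentle contact. Release, lift, and start the half turn for purple (keeps joint 7 in range).

>>> move_arm(
  motion=[
    {"tx": 0,"ty": 0,"tz": 0,"twist": 0},
    {"tx": 0,"ty": 0,"tz": 0,"twist": 0},
    {"tx": 0,"ty": 0,"tz": 0,"twist": 0},
    {"tx": 0,"ty": 0,"tz": 0,"twist": 0},
    {"tx": 0,"ty": 0,"tz": 0,"twist": 0},
    {"tx": 0,"ty": 0,"tz": -0.02,"twist": 0},
    {"tx": 0,"ty": 0,"tz": -0.04,"twist": 0},
    {"tx": 0,"ty": 0,"tz": -0.04,"twist": 0},
    {"tx": 0,"ty": 0,"tz": 0,"twist": 0},
  ],
  gripper=-0.1,
)

```text
clock: 21.45
position: [0.5103, -0.4406, 0.1156]
ee_rot: [3.135, 0.07, 0.012]
force: [0.7, -0.3, -0.4]
width: 0.551
gripper_force: 0.0
```

```bash
python3 go.py .4257 .282 .1 2.65
```

```text
t 21.45 yaw 2.55 pos [ 0.5103 -0.4406  0.1156] twist -0.001 tx -0.0511 ty -0.7258 tz 0.0156 q [ 0.63  0.61  0.    1.57 -0.    0.95 -0.89] F [ 0.7 -0.3 -0.4] w 50.7 0.0
```

>>> move_arm(
  motion=[
    {"tx": -0.003,"ty": -0.048,"tz": 0,"twist": 0},
    {"tx": -0.003,"ty": -0.048,"tz": 0,"twist": 0},
    {"tx": -0.003,"ty": -0.048,"tz": 0,"twist": 0},
    {"tx": -0.003,"ty": -0.048,"tz": 0,"twist": 0},
    {"tx": -0.003,"ty": -0.048,"tz": 0,"twist": 0},
    {"tx": -0.003,"ty": -0.048,"tz": 0,"twist": 0},
    {"tx": -0.003,"ty": -0.048,"tz": 0,"twist": 0},
    {"tx": -0.003,"ty": -0.048,"tz": 0,"twist": 0},
    {"tx": -0.003,"ty": -0.048,"tz": 0,"twist": 0},
    {"tx": -0.003,"ty": -0.048,"tz": 0,"twist": 0},
    {"tx": -0.003,"ty": -0.048,"tz": 0,"twist": 0},
    {"tx": -0.003,"ty": -0.048,"tz": 0,"twist": 0},
  ],
  gripper=-0.4,
)

```text
clock: 22.65
position: [0.4453, 0.1374, 0.1095]
ee_rot: [-3.141, -0.07, -0.001]
force: [1.7, 1.0, -0.6]
width: 0.702
gripper_force: 0.0
```

>>> move_arm(
  motion=[
    {"tx": 0,"ty": 0,"tz": 0,"twist": -0.09},
    {"tx": 0,"ty": 0,"tz": 0,"twist": -0.09},
    {"tx": 0,"ty": 0,"tz": 0,"twist": -0.09},
    {"tx": 0,"ty": 0,"tz": 0,"twist": -0.09},
    {"tx": 0,"ty": 0,"tz": 0,"twist": -0.09},
    {"tx": 0,"ty": 0,"tz": 0,"twist": -0.09},
    {"tx": 0,"ty": 0,"tz": 0,"twist": -0.09},
    {"tx": 0,"ty": 0,"tz": 0,"twist": -0.09},
    {"tx": 0,"ty": 0,"tz": 0,"twist": -0.09},
    {"tx": 0,"ty": 0,"tz": 0,"twist": -0.09},
    {"tx": 0,"ty": 0,"tz": 0,"twist": -0.09},
    {"tx": 0,"ty": 0,"tz": 0,"twist": -0.09},
  ],
)

```text
clock: 23.85
position: [0.4456, 0.1355, 0.1093]
ee_rot: [-2.017, -2.408, -0.0]
force: [0.3, 0.6, 0.1]
width: 0.7
gripper_force: 0.0
```

```bash
python3 go.py .4257 .282 .06 188.4
```

```text
t 23.85 yaw 100.09 pos [0.4456 0.1355 0.1093] twist -0.981 tx -0.0017 ty 0.1478 tz 0.0493 q [ 0.01  0.38 -0.53  2.06  0.28  0.77 -0.51] F [0.3 0.6 0.1] w 64.4 0.0
```

>>> move_arm(
  motion=[
    {"tx": 0,"ty": 0,"tz": 0,"twist": -0.09},
    {"tx": 0,"ty": 0,"tz": 0,"twist": -0.09},
    {"tx": 0,"ty": 0,"tz": 0,"twist": -0.09},
    {"tx": 0,"ty": 0,"tz": 0,"twist": -0.09},
    {"tx": 0,"ty": 0,"tz": 0,"twist": -0.09},
    {"tx": 0,"ty": 0,"tz": 0,"twist": -0.09},
    {"tx": 0,"ty": 0,"tz": 0,"twist": -0.09},
    {"tx": 0,"ty": 0,"tz": 0,"twist": -0.09},
    {"tx": 0,"ty": 0,"tz": 0,"twist": -0.09},
    {"tx": 0,"ty": 0,"tz": 0,"twist": -0.09},
    {"tx": 0,"ty": 0,"tz": 0,"twist": -0.08},
    {"tx": 0,"ty": 0,"tz": 0,"twist": 0},
  ],
)

```text
clock: 25.05
position: [0.4456, 0.1354, 0.1091]
ee_rot: [0.221, -3.133, -0.001]
force: [-0.5, 0.3, -0.3]
width: 0.7
gripper_force: 0.0
```

>>> move_arm(
  motion=[
    {"tx": 0,"ty": 0.037,"tz": 0,"twist": 0},
    {"tx": 0,"ty": 0.037,"tz": 0,"twist": 0},
    {"tx": 0,"ty": 0.037,"tz": 0,"twist": 0},
    {"tx": 0,"ty": 0.037,"tz": 0.01,"twist": 0},
    {"tx": 0,"ty": 0,"tz": 0.039,"twist": 0},
    {"tx": 0,"ty": 0,"tz": 0,"twist": 0},
    {"tx": 0,"ty": 0,"tz": 0,"twist": 0},
    {"tx": 0,"ty": 0,"tz": 0,"twist": 0},
  ],
)

```text
clock: 25.85
position: [0.4258, 0.282, 0.0615]
ee_rot: [-0.215, 3.133, 0.0]
force: [-0.2, -0.0, -0.1]
width: 0.704
gripper_force: 0.0
```

```bash
python3 go.py .4257 .282 .0045 188.4
```

```text
t 25.85 yaw -172.16 pos [0.4258 0.282  0.0615] twist -0.006 tx 0.0001 ty 0.0 tz 0.057 q [-0.09  0.61 -0.83  1.98  0.61  0.82  0.44] F [-0.2 -0.  -0.1] w 64.8 0.0
```

>>> move_arm(
  motion=[
    {"tx": 0,"ty": 0,"tz": 0.025,"twist": -0.006},
    {"tx": 0,"ty": 0,"tz": 0.02,"twist": 0},
    {"tx": 0,"ty": 0,"tz": 0.009,"twist": 0},
    {"tx": 0,"ty": 0,"tz": 0,"twist": 0},
    {"tx": 0,"ty": 0,"tz": 0,"twist": 0},
    {"tx": 0,"ty": 0,"tz": 0,"twist": 0},
  ],
)

```text
clock: 26.45
position: [0.4258, 0.2826, 0.0075]
ee_rot: [-0.232, 3.132, 0.001]
force: [0.2, -0.3, 0.5]
width: 0.702
gripper_force: 0.0
```

```bash
python3 go.py .4257 .282 .0045 188.4
```

```text
t 26.45 yaw -171.52 pos [0.4258 0.2826 0.0075] twist 0.001 tx 0.0002 ty -0.0006 tz 0.003 q [-0.15  0.68 -0.75  2.02  0.71  0.72  0.37] F [ 0.2 -0.3  0.5] w 64.6 0.0
```

>>> move_arm(
  motion=[
    {"tx": 0,"ty": -0.0005,"tz": 0.0025,"twist": 0},
    {"tx": 0,"ty": 0,"tz": 0,"twist": 0},
    {"tx": 0,"ty": 0,"tz": 0,"twist": 0},
  ],
)

```text
clock: 26.75
position: [0.4253, 0.2816, 0.004]
ee_rot: [-0.233, 3.133, -0.0]
force: [1.0, 0.3, 0.0]
width: 0.698
gripper_force: 0.0
```

>>> move_arm(
  motion=[
    {"tx": 0,"ty": 0,"tz": 0,"twist": 0},
    {"tx": 0,"ty": 0,"tz": 0,"twist": 0},
    {"tx": 0,"ty": 0,"tz": 0,"twist": 0},
    {"tx": 0,"ty": 0,"tz": 0,"twist": 0},
    {"tx": 0,"ty": 0,"tz": 0,"twist": 0},
    {"tx": 0,"ty": 0,"tz": 0,"twist": 0},
    {"tx": 0,"ty": 0,"tz": -0.01,"twist": 0},
    {"tx": 0,"ty": 0,"tz": -0.03,"twist": 0},
    {"tx": 0,"ty": 0,"tz": -0.03,"twist": 0},
    {"tx": 0,"ty": 0,"tz": 0,"twist": 0},
    {"tx": 0,"ty": 0,"tz": 0,"twist": 0},
  ],
  gripper=1,
)

```text
clock: 27.85
position: [0.4257, 0.2817, 0.0747]
ee_rot: [-0.232, 3.131, 0.001]
force: [-0.1, -0.4, -1.8]
width: 0.368
gripper_force: 24.9
```

```bash
python3 go.py .5083 .4346 .075 170.95
```

```text
t 27.85 yaw -171.52 pos [0.4257 0.2817 0.0747] twist 0.195 tx -0.0576 ty 0.164 tz -0.0003 q [-0.08  0.59 -0.85  1.97  0.59  0.85  0.47] F [-0.1 -0.4 -1.8] w 33.9 24.9
```

>>> move_arm(
  motion=[
    {"tx": 0,"ty": 0,"tz": 0,"twist": 0.065},
    {"tx": 0,"ty": 0,"tz": 0,"twist": 0.065},
    {"tx": 0,"ty": 0,"tz": 0,"twist": 0.065},
    {"tx": -0.014,"ty": 0.041,"tz": 0,"twist": 0},
    {"tx": -0.014,"ty": 0.041,"tz": 0,"twist": 0},
    {"tx": -0.014,"ty": 0.041,"tz": 0,"twist": 0},
    {"tx": -0.015,"ty": 0.041,"tz": 0,"twist": 0},
    {"tx": 0,"ty": 0,"tz": 0,"twist": 0},
    {"tx": 0,"ty": 0,"tz": 0,"twist": 0},
    {"tx": 0,"ty": 0,"tz": 0,"twist": 0},
    {"tx": 0,"ty": 0,"tz": 0,"twist": 0},
  ],
)

```text
clock: 28.95
position: [0.507, 0.4331, 0.0735]
ee_rot: [-0.248, -3.131, 0.003]
force: [0.5, -0.1, -2.2]
width: 0.367
gripper_force: 24.9
```

```bash
python3 go.py .5080 .4345 .010 170.95
```

```text
t 28.95 yaw 170.93 pos [0.507  0.4331 0.0735] twist -0.0 tx -0.0008 ty 0.0016 tz 0.0635 q [-0.35  0.76 -0.71  1.57  0.56  1.02  0.18] F [ 0.5 -0.1 -2.2] w 33.7 24.9
```

>>> move_arm(
  motion=[
    {"tx": -0.001,"ty": 0.001,"tz": 0.025,"twist": 0},
    {"tx": 0,"ty": 0,"tz": 0.02,"twist": 0},
    {"tx": 0,"ty": 0,"tz": 0.01,"twist": 0},
    {"tx": 0,"ty": 0,"tz": 0,"twist": 0},
    {"tx": 0,"ty": 0,"tz": 0,"twist": 0},
    {"tx": 0,"ty": 0,"tz": 0,"twist": 0},
  ],
)

```text
clock: 29.55
position: [0.5089, 0.436, 0.0202]
ee_rot: [0.248, 3.131, 0.002]
force: [0.2, 0.2, -0.4]
width: 0.368
gripper_force: 24.9
```

```bash
python3 go.py .5080 .4345 .010 170.95
```

```text
t 29.55 yaw 170.95 pos [0.5089 0.436  0.0202] twist -0.0 tx 0.0007 ty -0.0016 tz 0.0102 q [-0.38  0.82 -0.68  1.6   0.61  0.94  0.15] F [ 0.2  0.2 -0.4] w 33.9 24.9
```

>>> move_arm(
  motion=[
    {"tx": 0.0005,"ty": -0.001,"tz": 0.005,"twist": 0},
    {"tx": 0,"ty": 0,"tz": 0.003,"twist": 0},
    {"tx": 0,"ty": 0,"tz": 0.0015,"twist": 0},
    {"tx": 0,"ty": 0,"tz": 0,"twist": 0},
    {"tx": 0,"ty": 0,"tz": 0,"twist": 0},
  ],
)

```text
clock: 30.05
position: [0.5078, 0.4344, 0.01]
ee_rot: [0.248, 3.132, -0.001]
force: [-1.6, -2.0, 5.1]
width: 0.369
gripper_force: 24.9
```

```bash
python3 go.py .5080 .4345 .010 170.95
```

```text
t 30.05 yaw 170.95 pos [0.5078 0.4344 0.01  ] twist 0.0 tx -0.0002 ty 0.0002 tz -0.0 q [-0.38  0.83 -0.67  1.61  0.62  0.92  0.14] F [-1.6 -2.   5.1] w 34.0 24.9
```

>>> move_arm(
  motion=[
    {"tx": 0,"ty": 0,"tz": 0,"twist": 0},
    {"tx": 0,"ty": 0,"tz": 0,"twist": 0},
    {"tx": 0,"ty": 0,"tz": 0,"twist": 0},
    {"tx": 0,"ty": 0,"tz": 0,"twist": 0},
    {"tx": 0,"ty": 0,"tz": 0,"twist": 0},
    {"tx": 0,"ty": 0,"tz": -0.02,"twist": 0},
    {"tx": 0,"ty": 0,"tz": -0.04,"twist": 0},
    {"tx": 0,"ty": 0,"tz": -0.04,"twist": 0},
    {"tx": 0,"ty": 0,"tz": -0.04,"twist": 0},
    {"tx": 0,"ty": 0,"tz": -0.04,"twist": 0},
    {"tx": 0,"ty": 0,"tz": 0,"twist": 0},
  ],
  gripper=-0.1,
)

```text
clock: 31.15
position: [0.5091, 0.4375, 0.1959]
ee_rot: [0.247, 3.126, 0.012]
force: [-0.5, -0.0, -0.5]
width: 0.548
gripper_force: 0.0
```

>>> move_arm(
  motion=[
    {"tx": 0.045,"ty": 0.01,"tz": 0,"twist": 0},
    {"tx": 0.045,"ty": 0.01,"tz": 0,"twist": 0},
    {"tx": 0.045,"ty": 0.01,"tz": 0,"twist": 0},
    {"tx": 0.045,"ty": 0.01,"tz": 0,"twist": 0},
    {"tx": 0.045,"ty": 0.01,"tz": 0,"twist": 0},
    {"tx": 0.045,"ty": 0.01,"tz": 0,"twist": 0},
    {"tx": 0,"ty": 0,"tz": 0,"twist": 0},
  ],
)

```text
clock: 31.85
position: [0.242, 0.539, 0.1902]
ee_rot: [-0.231, -3.13, -0.004]
force: [0.4, 0.5, -0.3]
width: 0.556
gripper_force: 0.0
```

```bash
python3 - <<'E'
from h import *
im=arm.get_image("top");o=[cv2.resize(im[150:265,a:a+200,::-1],None,fx=3.5,fy=3.5,interpolation=cv2.INTER_CUBIC)[:300] for a in(130,)]
a=cv2.resize(im[140:270,120:345,::-1],None,fx=3,fy=3,interpolation=cv2.INTER_CUBIC)
b=cv2.resize(im[165:245,440:510,::-1],None,fx=3,fy=3,interpolation=cv2.INTER_CUBIC)
cv=np.zeros((390,800,3),np.uint8);cv[:390,:675]=a;cv[:240,675:]=b[:,45:170];cv2.imwrite('pics/g.png',cv)
T={"red":(.4647,-.0019,-2.3),"yellow":(.5439,-.4367,2.65),"blue":(.4656,.1462,8.6),"purple":(.5429,.4291,-9.05)}
for n,t in T.items():
    # connector: coloured blob nearest expected pixel; shield: white blob near expected pixel
    th=np.radians(t[2]);e=proj(pts(np.array([[0,0,.03],[-.0375-.006,0,.028]]),[t[0],t[1],th]))
    try:
        half=6;c=[]
        for q,s,hf in((e[0],col(n),6),(e[1],lambda h,s,v:(s<70)&(v>170),9)): c.append(seg(im,q,hf,s))
        A,B=ray(c[0][0],.030),ray(c[1][0],.028);d=A-B;print(n,"conn err mm",((A-t[:2])*1000).round(1),"yaw",np.degrees(np.arctan2(d[1],d[0])).round(1),"want",t[2],"areas",round(c[0][2]),round(c[1][2]))
    except Exception as x:print(n,x)
E
```

```text
red conn err mm [0.3 1.6] yaw -2.3 want -2.3 areas 106 173
yellow conn err mm [-0.1  1.6] yaw 3.2 want 2.65 areas 115 165
blue conn err mm [0.5 1.3] yaw 8.6 want 8.6 areas 102 170
purple conn err mm [ 0.2 -0. ] yaw -8.4 want -9.05 areas 96 161
```

View pics/g.png

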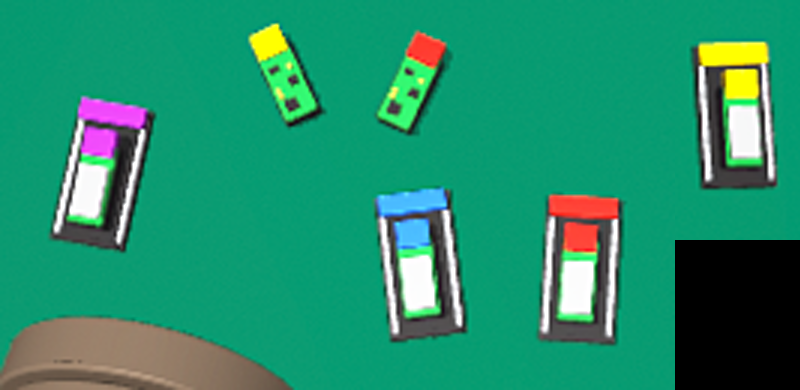

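All four units sit on their carriers, connectors towards the blocks. The measured errors are under 2 mm and 1°, the bare units are untouched, and the arm is clear.

```bash
python3 -c "
from cell import arm
print(arm.sign_off())"
```

```text
the job is handed in; nothing more can be done
None
```

I set all four shielded units on their matching carriers, within about 2 mm and 1° by the top camera. The bare and pink units were left alone, and the job was handed in at about 32 s of the 102 s limit.

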